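Slide the covered pot under the sensor bridge to the other heating place

TASK

Slide the covered steel pot along the white hotplate to the place at the other end, the one marked with the red ring, passing under the low sensor bridge. Do not lift or tip the pot: keep it flat on the plate, changing your hold to its other handle where the bridge is in the way. Push it home gently until you feel it touch the stop pegs and it sits snug against both of them, then let go; do not bump the bridge or disturb the glassware and small things around the hotplate.

Things in the scene. Friction and masses are not known exactly. Their poses are not given: they have to be found in the camera images.
- hotplate: White flat hotplate, 190 (x) by 480 (y) by 35 high, fixed to the bench; origin at the centre of its underside, its y axis along its length. Its flat top, at z = 35, carries two grey printed circles of radius 55, centred 140 either side of the middle along y.
- stops: Four black upright pegs on the hotplate's top, 12 diameter, 22 high: two at each end, at x = +-30, y = +-187 in the hotplate's frame. Origin at the centre of the hotplate's top, same axes. The pot's wall rests against both pegs of an end when the pot is home there.
- home_left (a point): On the hotplate's top at its +y end, x = 0, y = 140 in its frame: where the centre of the pot's underside is when it touches both pegs of that end.
- home_right (a point): The same at the hotplate's -y end, y = -140.
- bridge: Fixed low steel bridge across the hotplate, near its middle: 30 wide along y. Origin on the hotplate's top below its middle, axes as the hotplate's. Two legs leave a passage 138 wide (x = -69 to 69), free height 100 under the crossbar; the crossbar spans z 100 to 112, and a white sensor box 70 by 26 on it reaches z = 128.
- marker: Flat red ring of radius 40, painted on the hotplate's top, that marks which end the pot must go to (only which end: its centre may be 30 off the home place). Origin at its centre.
- pot: Covered steel pot, 0.55 kg, diameter 100, 76 high, lid fixed, black knob on top (to z = 86). Origin: centre of its underside. Loop handles to +y and -y, each a black grip bar along x, 76 long, 12 diameter, centred at y = +-88, z = 56; free gap from bar to wall 32, between its steel arms 60. Starts at either end, handles about along the hotplate's length.
- flask: Bystander: conical glass flask, 72 wide, 110 high, beyond the hotplate; origin at the centre of its underside.
- reagent: Bystander: amber jar, 60 diameter, 130 high, beyond the hotplate; origin at the centre of its underside.
- beaker: Bystander: glass beaker, 68 diameter, 75 high, beyond the hotplate; origin at the centre of its underside.
- dish: Bystander: low white dish, 80 diameter, 18 high, on the robot's side of the hotplate; origin at the centre of its underside.
- spatula: Bystander: spatula 150 long, lying on the robot's side of the hotplate.
- weight: Bystander: brass cylinder, 28 diameter, 30 high, on the robot's side of the hotplate; origin at the centre of its underside.

How it is judged (in metres and radians):
On the way, in this order (a step that is already met when the one before it is completed fails the run):
1. the pot is under the bridge (y of pot in the frame of bridge between -0.03 and 0.03 m and x of pot in the frame of bridge between -0.03 and 0.03 m).
2. the pot touches the stop pegs at the other end (more than 1 N) (contact force between pot and stops above 1 N and distance of pot from where it was at the start of the episode above 0.2 m).
At the end, for the whole second after the job is handed in: The pot stands flat and still on the hotplate at the end marked with the red ring, its centre within 3 mm of the home place of that end (against both stop pegs), and is released ((horizontal distance between pot and home_left below 0.003 m or horizontal distance between pot and home_right below 0.003 m) and distance of pot from where it was at the start of the episode above 0.2 m and horizontal distance between pot and marker below 0.045 m and z of pot in the frame of hotplate between 0.032 and 0.038 m and angle between pot's own z axis and vertical below 0.03 rad and linear speed of pot below 0.01 m/s and angular speed of pot below 0.05 rad/s); the robot touches nothing.
It fails at once if the pot is lifted more than 6 mm off the hotplate or falls off it (z of pot in the frame of hotplate above 0.041 m or z of pot in the frame of hotplate below 0.029 m).
It fails at once if the pot is tipped by more than 0.12 rad (angle between pot's own z axis and vertical above 0.12 rad).
It fails at once if the bridge is bumped (more than 8 N, by the pot or the robot) (contact force between bridge and anything else above 8 N).
It fails at once if the pot is pressed on the stop pegs with more than 25 N (contact force between pot and stops above 25 N).
It fails at once if a thing around the hotplate is moved more than 25 mm (distance of any of flask, reagent, beaker, dish, spatula, weight from where it was at the start of the episode above 0.025 m).
It also fails if it takes over 64 s, if anything falls off the work surface, if the arm or the gripper's body presses on something with over 40 N, if the wrist force passes 120 N, or if a joint passes its speed limit or range.

ROBOT

A 6-joint arm with a two-finger parallel gripper is mounted at the origin on the work surface. World frame = base frame: x ahead of the robot, y to its left, z up, the work surface at z = 0. Lengths are in mm, angles in degrees, forces in N, time in s.
With the tool pointing down it reaches from about 300 to 850 mm from the base axis. Payload 4.2 kg.
Tool frame: the origin (TCP) lies midway between the tips of the shut fingers; the grasp point (between the pads) lies 19 mm behind it; z points along the fingers, y is the line along which they close (so a half turn about z gives the same grasp; the last joint's range is limited). The gripper opens to 91 mm and grips with 3 to 60 N. Pads are 32 mm wide; open, the fingers measure 118 mm over their backs; the gripper's body (76 mm by 178 mm) begins 60 mm behind the grasp point.
Start: joints at [-77.808, 18.312, 89.639, -0, 72.044, -1.146], TCP at [132.656, -559.505, 213.976] pointing down, gripper open.
Joint ranges: [-177.97, 177.97], [-48.28, 115.42], [12.27, 149.76], [-77.06, 257.06], [2.81, 150.46], [-146.56, 146.56]. Speed limits (degrees/s): [147.25, 147.25, 180, 180, 180, 180].

INTERFACE

Orientations are given as [roll, pitch, yaw] about the fixed x, y, z axes, in that order (R = Rz(yaw) Ry(pitch) Rx(roll)).
In Python, from workcell import env gives the robot as it stands.
- The arm moves only by the tool send_rows, never from a script. Its argument "steps" is a list that holds one entry, the list of rows, each a list of 5 numbers: the shift along the tool's x, y, z scaled (see below), then the turn about the tool's z scaled (see below), then the opening, from 0 (shut) to 1 (fully open). In form: [[[dx, dy, dz, yaw, fingers], ...]]. A call has 1 to 5 rows; each row shifts and turns the commanded pose from where the row before left it, along the tool's axes as they then stand; what a row does not reach is not made up. The controller multiplies each number of a shift by 0.04 m and each number of a turn by 0.12 rad. A row lasts 1/12 s, in which the tool goes at most 41.7 mm and 7.16 degrees, less where a joint would pass 70% of its speed; a pose out of reach is approached as far as the arm can. A call with a number of a shift or a turn outside -1 to 1 is refused whole. A call with a gripper value outside its range is refused whole. The fingers move at their own pace and stop on an object; "squeeze" is the grip in N (left out, the last holds). Time passes only in rows, so rows that do not move let the fingers close. It gives the time, the measured TCP pose, the force, the opening and the grip force at its end, in the units of the state.
- env.state(): the state, without advancing time (a new reading comes with each control period).
- env.grab_frame(name): name is "scene" or "side" or "wrist"; returns a dict with "pixels" (480x640x3 uint8, red, green, blue), "depth" (480x640 float32, mm along the optical axis (not along the pixel's ray), 0 where there is no reading), "intrinsics" (3x3 intrinsics, pixels), "cam_to_world" (4x4, takes a point from camera to world coordinates). Camera axes: x right, y down, z forward; pixel columns grow to the right and rows downward; lengths in mm; the calibration is good to about 2 mm. A picture is of the moment at which its call begins.
- env.job_done(): hands the job in; it is judged then, once.
The state is a dict: "time_s": time; "qpos": joint angles; "qvel": joint speeds; "effort": joint torques, N m; "ee_pos": TCP position; "ee_rot": TCP orientation; "force": force on the tool from outside, world axes, zero at the start; "torque": the same for the moment, N m; "gripper_width": finger opening in mm; "gripper_force": force on a finger pad.
Only numpy, scipy, OpenCV 4.12 (cv2) and the standard library are available. Lean on these libraries where they do the work, as an engineer would, in place of code of your own. Each camera call takes 0.05 s, during which the arm holds its last target. There are 200 camera calls.

## Working session

There is one attempt and no reset: what is moved stays moved. The work goes in short steps, Python scripts to look and compute and a tool call to move; the robot and the scene stay as the last step left them, time stands still between calls to the robot, and variables do not carry over. Pictures are saved under pics/ and viewed, at most 10 in all, crops included, and the job is handed in when it is done.

Besides the shell and the picture viewer there is one more tool, called after ">>>" in YAML: its name, and indented under it one key for each argument. send_rows: Moves the arm, as the interface text tells. Shifts and turns lie within -1 to 1; 1 stands for 0.04 m of shift or 0.12 rad of turn. Its arguments: {"type":"object","properties":{"steps":{"type":"array"},"squeeze":{"type":"number"}},"required":["steps"]}

```bash
mkdir -p pics; ls; cat > h.py <<'E'
import numpy as np, cv2
from workcell import env
def pts(f):
    K=f["intrinsics"];d=f["depth"].astype(float);v,u=np.mgrid[:480,:640]
    c=np.stack([(u-K[0,2])/K[0,0]*d,(v-K[1,2])/K[1,1]*d,d],-1)
    T=f["cam_to_world"];return c@T[:3,:3].T+T[:3,3]
E
python3 - <<'E'
from h import *
a=[]
for n in("scene","side"):
    f=env.grab_frame(n);np.savez(n+"0.npz",**f);a.append(f["pixels"])
    print(n,f["cam_to_world"][:3].round(2).tolist(),(f["depth"]>0).mean())
    cv2.imwrite(f"pics/{n}0.png",f["pixels"][...,::-1])
s=env.state();print(s)
E
```

```text
pics
scene [[-0.6, 0.53, -0.59, 1064.33], [0.8, 0.39, -0.46, 414.95], [-0.01, -0.75, -0.66, 603.14]] 0.996005859375
side [[0.99, -0.11, 0.09, 450.82], [-0.14, -0.67, 0.73, -631.33], [-0.02, -0.73, -0.68, 677.58]] 0.9960872395833333
{'time_s': 0.1, 'qpos': array([-7.78084341e+01,  1.83466416e+01,  8.96983925e+01, -1.07815665e-03,
        7.20434622e+01, -1.14702503e+00]), 'qvel': array([ 0.02850613, -0.02529507, -0.10685173,  0.02610923, -0.03301605,
       -0.09059933]), 'effort': array([ 8.87789247e-04, -4.13333237e+01, -2.32508987e+01,  7.29609746e-02,
        4.21805901e-02, -3.81834639e-05]), 'ee_pos': array([ 132.54610623, -559.05999206,  213.22468442]), 'ee_rot': array([-1.79911501e+02, -7.46599038e-04,  1.33389236e+01]), 'force': array([-0.91203861,  0.55474332, -0.32106951]), 'torque': array([ 0.00419407, -0.01046208, -0.05240214]), 'gripper_force': 0.0, 'gripper_width': 91.54794286272121}
```

View pics/scene0.png

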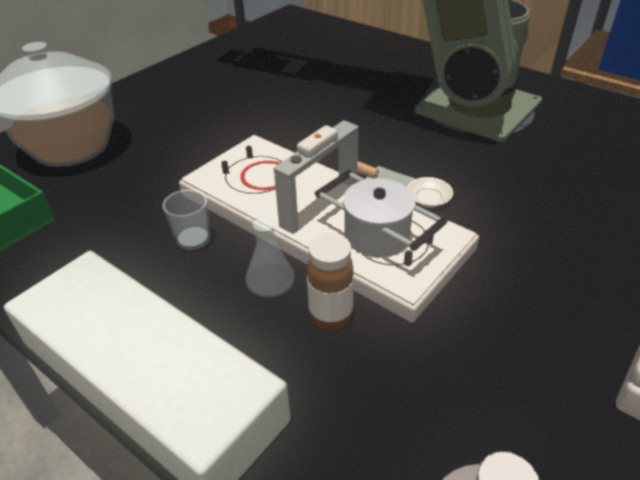

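View pics/side0.png

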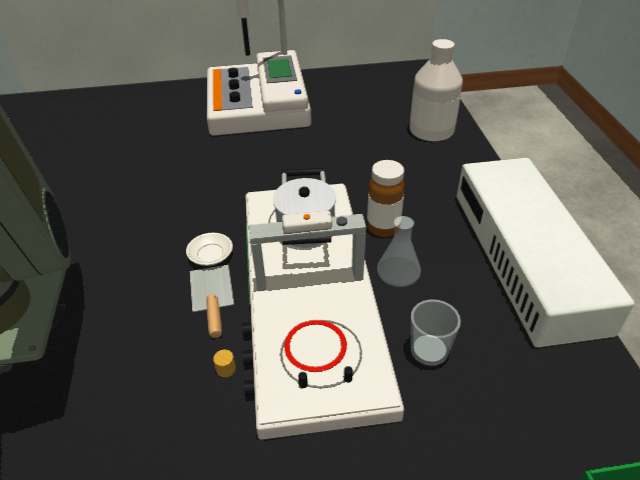

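Scene view: the pot stands at the +y end (lid at about 380,205). The red ring is at the far end (262,175), and the flask, jar and beaker are on the +x side. Side view: ring at (316,345), pegs at (303,380) and (348,374), bridge at about (307,240). The pot has to go to the -y end.

```bash
cat >> h.py <<'E'
def plate(P,px):
    m=(abs(P[...,2]-35)<5)&(px.min(-1)>120)&(P[...,0]>250)&(P[...,0]<800)&(abs(P[...,1])<500)
    m=cv2.morphologyEx(m.astype(np.uint8),cv2.MORPH_OPEN,np.ones((3,3)))
    n,l,st,_=cv2.connectedComponentsWithStats(m);
    return m,l,st
def pot(P,zlo=103,zhi=116):
    return (P[...,2]>zlo)&(P[...,2]<zhi)
E
python3 - <<'E'
from h import *
for n in("scene","side"):
    f=np.load(n+"0.npz");P=pts(f);px=f["pixels"]
    m,l,st=plate(P,px);big=[i for i in range(1,len(st)) if st[i,4]>300];print(n,st[big].tolist())
    q=P[np.isin(l,big)][:,:2].astype(np.float32);r=cv2.minAreaRect(q);print("plate",r,cv2.boxPoints(r).round(1).tolist(),"z",np.median(P[np.isin(l,big)][:,2]))
    hsv=cv2.cvtColor(px,cv2.COLOR_RGB2HSV)
    red=((hsv[...,0]<6)|(hsv[...,0]>174))&(hsv[...,1]>160)&(hsv[...,2]>80)&(abs(P[...,2]-35)<8)
    q=P[red][:,:2].astype(np.float32);print("ring",cv2.minEnclosingCircle(q))
    # dark things on plate
    c=np.array(r[0]);near=np.hypot(P[...,0]-c[0],P[...,1]-c[1])<290
    dark=px.max(-1)<70
    for nm,lo,hi in(("bar",84,100),("pegs",45,60),("knob",112,124)):
        k=(dark&near&(P[...,2]>lo)&(P[...,2]<hi)).astype(np.uint8)
        N,L,S,C=cv2.connectedComponentsWithStats(k)
        for i in range(1,N):
            if S[i,4]>8:
                w=P[L==i];print(nm,S[i].tolist(),w.mean(0).round(1),cv2.minAreaRect(w[:,:2].astype(np.float32)))
    lid=near&(P[...,2]>102)&(P[...,2]<114)&(P[...,1]>c[1]+40)
    w=P[lid];print("lid",cv2.minEnclosingCircle(w[:,:2].astype(np.float32)),np.median(w[:,2]))
    br=near&(P[...,2]>138)&(P[...,2]<170);w=P[br];print("bridge",cv2.minAreaRect(w[:,:2].astype(np.float32)),np.percentile(w[:,2],[5,50,99]))
E
```

```text
scene [[182, 136, 162, 113, 5344], [244, 163, 31, 25, 628], [296, 163, 43, 50, 1086], [411, 211, 23, 26, 371], [351, 222, 125, 83, 4164]]
plate ((507.2017822265625, -38.97727966308594), (475.6785583496094, 186.24256896972656), 89.06143951416016) [[410.20001220703125, -275.29998779296875], [596.4000244140625, -278.29998779296875], [604.2000122070312, 197.3000030517578], [418.0, 200.39999389648438]] z 34.77743625360392
ring ((524.8624267578125, -192.30348205566406), 16.034168243408203)
bar [322, 170, 28, 22, 150] [503.9  -5.3  94.5] ((504.4165344238281, -5.326742172241211), (8.390152931213379, 65.15191650390625), 87.53882598876953)
bar [411, 217, 36, 32, 224] [526.  168.5  94.8] ((524.0690307617188, 168.1840362548828), (9.223236083984375, 77.27355194091797), 85.42179107666016)
pegs [247, 147, 4, 8, 21] [ 477.2 -222.2   51.9] ((476.54620361328125, -222.39114379882812), (6.546596527099609, 5.234800815582275), 22.174009323120117)
pegs [223, 162, 4, 8, 23] [ 536.6 -223.6   52. ] ((536.356201171875, -224.51942443847656), (5.9151129722595215, 5.165056228637695), 82.22102355957031)
pegs [406,
[... 1625 characters left out ...]
255975723267)
pegs [344, 367, 8, 12, 78] [ 532.  -228.9   54.7] ((532.1383666992188, -227.526611328125), (10.483182907104492, 9.910989761352539), 11.825141906738281)
pegs [298, 373, 9, 12, 89] [ 472.4 -228.3   54.5] ((472.0654602050781, -227.20574951171875), (10.844705581665039, 10.45213794708252), 61.9433479309082)
knob [299, 187, 10, 10, 77] [514.   75.2 120.1] ((513.2538452148438, 77.19415283203125), (15.067030906677246, 15.752542495727539), 3.8197519779205322)
lid ((575.5337524414062, 75.3189468383789), 113.06539916992188) 109.1875924729577
bridge ((505.28265380859375, -38.81488037109375), (34.55265808105469, 165.9188690185547), 88.97486114501953) [140.19455042 148.76641408 166.13280014]
```

>>> send_rows:
  steps:
    - [[0.65, -0.73, 0, 0, 1], [0.65, -0.73, 0, 0, 1], [0.65, -0.73, 0, 0, 1], [0.65, -0.73, 0, 0, 1], [0.65, -0.73, 0, 0, 1]]

```text
time_s: 0.52
ee_pos: [225.7, -385.5, 213.5]
ee_rot: [-180.0, 0.0, 13.3]
force: [0.5, 0.4, 0.2]
gripper_width: 91.3
gripper_force: 0.0
```

>>> send_rows:
  steps:
    - [[0.65, -0.73, 0, 0, 1], [0.65, -0.73, 0, 0, 1], [0.65, -0.73, 0, 0, 1], [0.65, -0.73, 0, 0, 1], [0.65, -0.73, 0, 0, 1]]

```text
time_s: 0.93
ee_pos: [318.4, -213.5, 213.8]
ee_rot: [-180.0, 0.0, 13.3]
force: [0.8, 0.2, 0.9]
gripper_width: 91.2
gripper_force: 0.0
```

>>> send_rows:
  steps:
    - [[0.65, -0.73, 0, 0, 1], [0.65, -0.73, 0, 0, 1], [0.65, -0.73, 0, 0, 1], [0.65, -0.73, 0, 0, 1], [0.65, -0.73, 0, 0, 1]]

```text
time_s: 1.35
ee_pos: [411.3, -41.4, 213.9]
ee_rot: [180.0, 0.0, 13.4]
force: [-1.0, -1.3, 0.4]
gripper_width: 90.9
gripper_force: 0.0
```

>>> send_rows:
  steps:
    - [[0.65, -0.73, 0, 0, 1], [0.65, -0.73, 0, 0, 1], [0.65, -0.73, 0, 0, 1], [0.65, -0.73, 0, 0, 1], [0.65, -0.73, 0, 0, 1]]

```text
time_s: 1.77
ee_pos: [504.1, 130.7, 213.5]
ee_rot: [180.0, 0.0, 13.4]
force: [1.1, 0.1, -0.5]
gripper_width: 91.5
gripper_force: 0.0
```

>>> send_rows:
  steps:
    - [[0, 0, 0, -1, 1], [0, 0, 0, -1, 1], [0, 0, 0, -1, 1], [0, 0, 0, -1, 1], [0, 0, 0, -1, 1]]

```text
time_s: 2.18
ee_pos: [503.6, 128.9, 213.4]
ee_rot: [-180.0, 0.1, 48.1]
force: [0.1, 0.3, -0.6]
gripper_width: 90.9
gripper_force: 0.0
```

>>> send_rows:
  steps:
    - [[0, 0, 0, -1, 1], [0, 0, 0, -1, 1], [0, 0, 0, -1, 1], [0, 0, 0, -1, 1], [0, 0, 0, -1, 1]]

```text
time_s: 2.6
ee_pos: [503.6, 128.7, 213.5]
ee_rot: [-179.9, 0.0, 82.4]
force: [0.4, -0.2, -0.1]
gripper_width: 91.4
gripper_force: 0.0
```

>>> send_rows:
  steps:
    - [[0, 0, 0, -0.5, 1], [0, 0, 0, 0, 1]]

```text
time_s: 2.77
ee_pos: [503.6, 128.6, 213.5]
ee_rot: [-179.9, 0.0, 85.6]
force: [-0.4, 0.5, 0.1]
gripper_width: 91.3
gripper_force: 0.0
```

```bash
cat > go.py <<'E'
import sys
from h import *
s=env.state();p=s["ee_pos"];y=s["ee_rot"][2]
print("t",round(s["time_s"],2),"p",p.round(1),"rot",s["ee_rot"].round(2),"F",s["force"].round(1),"T",s["torque"].round(2),"w",round(s["gripper_width"],1),"g",round(s["gripper_force"],1))
if len(sys.argv)>4:
    x,yy,z,w=map(float,sys.argv[1:5]);d=np.array([x,yy,z])-p;a=np.radians(y)
    print("units x,y,z,yaw",np.round([(d[0]*np.cos(a)+d[1]*np.sin(a))/40,(d[0]*np.sin(a)-d[1]*np.cos(a))/40,-d[2]/40,-np.radians((w-y+180)%360-180)/.12],3))
E
python3 go.py 523 167 214 85.5
python3 - <<'E'
from h import *
f=env.grab_frame("wrist");np.savez("w1.npz",**f);cv2.imwrite("pics/w1.png",f["pixels"][...,::-1])
E
```

```text
t 2.77 p [503.6 128.6 213.5] rot [-1.7995e+02  2.0000e-02  8.5580e+01] F [-0.4  0.5  0.1] T [-0.01 -0.12 -0.01] w 91.3 g 0.0
units x,y,z,yaw [ 0.993  0.41  -0.013  0.012]
```

View pics/w1.png

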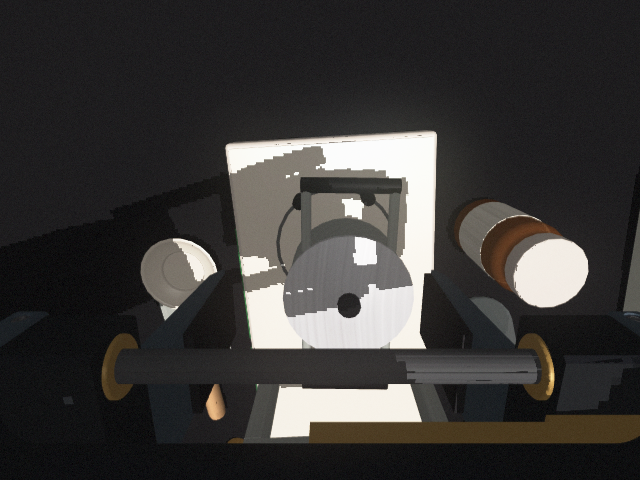

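Wrist view: the rear grip bar spans (302,185) to (402,185), with the knob at (349,305) and the lid circle around it. The gripper body is widest along the closing line. I'll refine the bar pose from this view.

```bash
python3 - <<'E'
from h import *
f=np.load("w1.npz");P=pts(f);px=f["pixels"];print(f["cam_to_world"][:3,3])
k=np.zeros((480,640),bool);k[165:205,290:415]=1
m=k&(px.max(-1)<75)&(P[...,2]>84)&(P[...,2]<102)
w=P[m];print(m.sum(),w.mean(0),cv2.minAreaRect(w[:,:2].astype(np.float32)),np.percentile(w[:,2],95))
k[:]=0;k[285:325,330:370]=1
m=k&(px.max(-1)<60)&(P[...,2]>110);w=P[m];print("knob",w.mean(0),np.percentile(w[:,2],95))
k[:]=0;k[230:345,275:420]=1;m=k&(abs(P[...,2]-110)<7);w=P[m];print("lid",cv2.minEnclosingCircle(w[:,:2].astype(np.float32)))
E
```

```text
[510.48377774 212.68861409 385.06983377]
1541 [523.24968338 165.80572747  96.43753557] ((523.9099731445312, 165.0864715576172), (11.855805397033691, 75.73289489746094), 84.39326477050781) 98.36312240912235
knob [515.84934432  80.34890868 122.73425368] 122.86704219225449
lid ((516.4699096679688, 77.38341522216797), 52.43867874145508)
```

>>> send_rows:
  steps:
    - [[0.96, 0.43, 0, 0.13, 1], [0, 0, 0.9, 0, 1], [0, 0, 0.9, 0, 1], [0, 0, 0.6, 0, 1], [0, 0, 0, 0, 1]]

```text
time_s: 3.23
ee_pos: [519.9, 164.3, 112.6]
ee_rot: [-179.4, 0.3, 84.6]
force: [0.1, -0.0, 0.0]
gripper_width: 91.3
gripper_force: 0.0
```

```bash
python3 go.py 523.7 165.5 72 84.7
python3 - <<'E'
from h import *
f=env.grab_frame("wrist");np.savez("w2.npz",**f);cv2.imwrite("pics/w2.png",f["pixels"][...,::-1])
E
```

```text
t 3.23 p [519.9 164.3 112.6] rot [-179.38    0.26   84.57] F [ 0.1 -0.   0. ] T [-0.02 -0.03  0.  ] w 91.3 g 0.0
units x,y,z,yaw [ 0.039  0.091  1.016 -0.019]
```

View pics/w2.png

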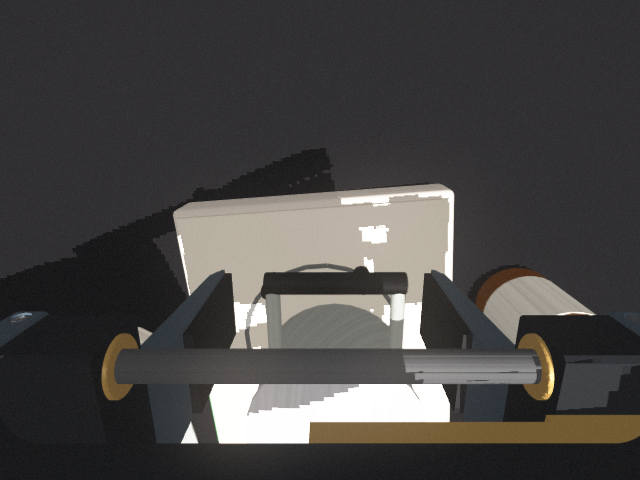

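The bar spans columns 264–407 at row 283, between the finger pads at 232 and 424. It sits about 4 mm to the right, which agrees with the computed correction.

>>> send_rows:
  steps:
    - [[0.04, 0.09, 0, 0, 1], [0, 0, 0.5, 0, 1], [0, 0, 0.5, 0, 1], [0, 0, 0, 0, 1], [0, 0, 0, 0, 1]]

```text
time_s: 3.7
ee_pos: [528.6, 166.7, 79.3]
ee_rot: [179.9, -0.0, 84.6]
force: [1.2, -0.3, -0.0]
gripper_width: 91.2
gripper_force: 0.0
```

>>> send_rows:
  steps:
    - [[0, 0, 0, 0, 0.75], [0, 0, 0, 0, 0.7], [0, 0, 0, 0, 0.7], [0, 0, 0, 0, 0.7], [0, 0, 0, 0, 0.7]]
  squeeze: 10

```text
time_s: 4.12
ee_pos: [527.9, 167.2, 79.4]
ee_rot: [179.9, -0.1, 84.6]
force: [-3.1, 1.6, 5.8]
gripper_width: 75.6
gripper_force: 10.0
```

```bash
python3 go.py 523.7 165.5 72 84.7
```

```text
t 4.12 p [527.9 167.2  79.4] rot [ 1.7992e+02 -8.0000e-02  8.4590e+01] F [-3.1  1.6  5.8] T [ 0.27  0.48 -0.21] w 75.6 g 10.0
units x,y,z,yaw [-0.052 -0.101  0.186 -0.016]
```

>>> send_rows:
  steps:
    - [[-0.12, -0.08, 0, -0.13, 0.7], [-0.24, -0.08, 0, -0.13, 0.7], [-0.24, -0.08, 0, -0.13, 0.7], [-0.24, -0.08, 0, -0.13, 0.7], [-0.24, -0.08, 0, -0.13, 0.7]]

```text
time_s: 4.53
ee_pos: [511.1, 125.8, 79.5]
ee_rot: [179.7, -0.2, 89.1]
force: [1.7, 5.2, 4.2]
gripper_width: 75.6
gripper_force: 10.0
```

>>> send_rows:
  steps:
    - [[-0.1, 0, 0, 0, 0.7], [0, 0, 0, 0, 0.7], [0, 0, 0, 0, 0.7]]

```text
time_s: 4.78
ee_pos: [510.2, 120.6, 79.4]
ee_rot: [179.8, -0.0, 89.1]
force: [-0.4, 2.3, 7.0]
gripper_width: 76.0
gripper_force: 10.0
```

```bash
python3 go.py 507.5 25 79.4 89.1
cat > look.py <<'E'
import sys
from h import *
for n in("scene","side"):
    f=env.grab_frame(n);P=pts(f);px=f["pixels"]
    cv2.imwrite(f"pics/{n}_{sys.argv[1]}.png",px[...,::-1])
    near=(abs(P[...,0]-506)<75)&(abs(P[...,1]+40)<285);dark=px.max(-1)<70
    for nm,lo,hi in(("bar",86,100),("knob",113,128)):
        N,L,S,C=cv2.connectedComponentsWithStats((dark&near&(P[...,2]>lo)&(P[...,2]<hi)).astype(np.uint8))
        for i in range(1,N):
            if S[i,4]>25:
                w=P[L==i];r=cv2.minAreaRect(w[:,:2].astype(np.float32));print(n,nm,S[i,4],w.mean(0).round(1),np.round(r[0],1),np.round(r[1],1),round(r[2],1))
E
python3 look.py a
```

```text
t 4.78 p [510.2 120.6  79.4] rot [ 1.7981e+02 -4.0000e-02  8.9070e+01] F [-0.4  2.3  7. ] T [ 0.22  0.1  -0.13] w 76.0 g 10.0
units x,y,z,yaw [-2.391e+00 -3.000e-02 -1.000e-03 -4.000e-03]
scene bar 155 [496.7 -53.5  95.2] [501.3 -53.5] [76.1  9.8] 0.6
scene bar 246 [487.8 126.4  94. ] [492.5 123.6] [19.3 60.7] 73.2
scene bar 159 [557.7 122.8  93. ] [557.7 121.7] [ 5.9 34. ] 4.8
scene knob 34 [471.5 110.4 122. ] [471.7 110.7] [ 3.5 10.7] 3.6
scene knob 105 [470.9 133.1 119.9] [471.9 131.4] [ 8.5 20.7] 22.6
scene knob 195 [559.5 122.6 120.4] [559.3 121.8] [12.1 35. ] 18.0
side bar 358 [508.8 114.9  94.9] [507.7 111.8] [92.4 34.4] 5.4
side bar 387 [498.6 -58.8  95.7] [498.7 -57.3] [13.8 74. ] 89.9
side knob 62 [550.1 107.9 120.1] [550.8 115.5] [10.8 27.2] 3.5
side knob 56 [464.  105.9 120.1] [464.  105.5] [11.5  6.1] 3.4
side knob 64 [503.9  29.9 121.8] [503.7  29.9] [16.1 14.2] 43.3
```

>>> send_rows:
  steps:
    - [[0, 0, -0.03, -0.1, 0.7], [-0.1, 0, 0, -0.1, 0.7], [-0.2, 0, 0, 0, 0.7], [-0.2, 0, 0, 0, 0.7], [-0.2, 0, 0, 0, 0.7]]

```text
time_s: 5.3
ee_pos: [509.9, 92.5, 79.4]
ee_rot: [179.9, -0.1, 90.5]
force: [0.9, 4.8, 2.3]
gripper_width: 75.7
gripper_force: 10.0
```

```bash
python3 go.py 507.5 25 79.4 90.5; python3 look.py b | grep -v "4[67]..*12[0-9]"
```

```text
t 5.3 p [509.9  92.5  79.4] rot [ 1.799e+02 -5.000e-02  9.051e+01] F [0.9 4.8 2.3] T [ 0.83 -0.26  0.03] w 75.7 g 10.0
units x,y,z,yaw [-1.688e+00 -7.600e-02  1.000e-03  2.000e-03]
scene bar 269 [487.5  97.5  93.9] [492.   93.9] [21.3 64. ] 75.7
scene bar 158 [557.1  96.   92.9] [557.5  95.1] [ 7.4 33.5] 7.3
scene knob 110 [470.3 103.3 119.7] [470.2 101.9] [12.1 22.9] 30.4
scene knob 193 [558.8  97.3 120.6] [558.9  96.3] [12.7 33.2] 20.4
side bar 346 [507.6  84.3  95. ] [507.4  84.2] [93.7 28.6] 5.1
side bar 418 [503.6 -88.6  95.6] [503.8 -87. ] [13.9 75.1] 89.7
side knob 67 [550.   79.7 121.3] [547.4  85.6] [10.4 29.3] 25.7
```

>>> send_rows:
  steps:
    - [[-0.2, -0.02, 0, 0, 0.7], [-0.2, -0.02, 0, 0, 0.7], [-0.2, -0.02, 0, 0, 0.7], [-0.2, -0.02, 0, 0, 0.7], [-0.2, 0, 0, 0, 0.7]]

```text
time_s: 5.82
ee_pos: [506.6, 52.6, 79.4]
ee_rot: [180.0, -0.1, 90.5]
force: [1.1, 6.0, 2.8]
gripper_width: 76.1
gripper_force: 10.0
```

>>> send_rows:
  steps:
    - [[-0.2, 0, 0, 0, 0.7], [-0.2, 0, 0, 0, 0.7], [-0.18, 0, 0, 0, 0.7], [-0.06, 0, 0, 0, 0.7], [0, 0, 0, 0, 0.7]]

```text
time_s: 6.23
ee_pos: [506.8, 26.3, 79.4]
ee_rot: [180.0, 0.0, 90.4]
force: [-0.1, 2.2, 4.6]
gripper_width: 76.0
gripper_force: 10.0
```

```bash
python3 go.py 507.5 23 79.4 90.5; python3 look.py c | grep -v "knob.*4[67]."
```

```text
t 6.23 p [506.8  26.3  79.4] rot [1.7996e+02 2.0000e-02 9.0440e+01] F [-0.1  2.2  4.6] T [ 0.35 -0.32 -0.03] w 76.0 g 10.0
units x,y,z,yaw [-0.083  0.016 -0.001 -0.008]
scene bar 144 [ 500.9 -148.1   95. ] [ 502.9 -149.6] [ 9.9 75.7] 87.5
scene bar 299 [485.2  29.5  94.4] [487.9  23. ] [30.5 65.9] 75.6
scene bar 144 [554.1  29.9  93. ] [554.7  28.7] [ 8.7 34. ] 10.1
scene knob 178 [555.6  31.1 120.3] [556.5  29.5] [14.4 33.9] 20.8
side bar 465 [ 500.1 -152.9   95.8] [ 500.5 -151.1] [13.2 74.3] 88.7
side knob 118 [502.9 -65.3 120.5] [502.7 -63.7] [16.5 16.2] 9.9
```

View pics/scene_c.png

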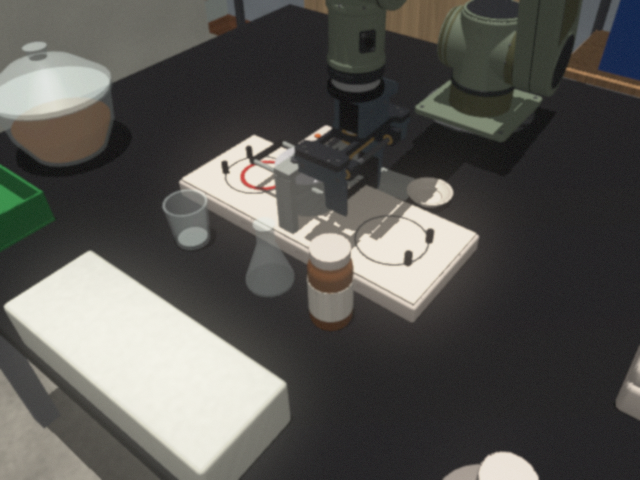

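Scene view: the gripper holds the rear handle just behind the bridge (290,170). The pot is under the bridge and its front handle is out beyond it at about (265,155). Next I release, lift, and change to the front handle.

>>> send_rows:
  steps:
    - [[0, 0, 0, 0, 1], [0, 0, 0, 0, 1], [0, 0, 0, 0, 1], [0, 0, 0, 0, 1]]

```text
time_s: 6.67
ee_pos: [505.9, 26.6, 78.6]
ee_rot: [-179.9, 0.0, 90.5]
force: [0.5, -0.7, -1.1]
gripper_width: 91.4
gripper_force: 0.0
```

>>> send_rows:
  steps:
    - [[0, 0, -0.3, 0, 1], [0, 0, -0.7, 0, 1], [0, 0, -1, 0, 1], [0, 0, -1, 0, 1], [0, 0, -0.6, 0, 1]]

```text
time_s: 7.08
ee_pos: [507.6, 26.7, 226.9]
ee_rot: [179.7, 0.0, 90.5]
force: [0.4, 0.3, -0.0]
gripper_width: 91.2
gripper_force: 0.0
```

>>> send_rows:
  steps:
    - [[-0.9, 0, 0, 0, 1], [-0.9, 0, 0, 0, 1], [-0.9, 0, 0, 0, 1], [-0.9, 0, 0, 0, 1], [-0.85, 0.1, 0, 0, 1]]

```text
time_s: 7.5
ee_pos: [510.9, -152.8, 223.0]
ee_rot: [-179.9, 0.0, 90.5]
force: [0.2, 0.7, -0.4]
gripper_width: 91.1
gripper_force: 0.0
```

>>> send_rows:
  steps:
    - [[0, 0, 0, 1, 0.33], [0, 0, 0, 1, 0.33], [0, 0, 0, 1, 0.33], [0, 0, 0, 1, 0.33], [0, 0, 0, 1, 0.33]]

```text
time_s: 7.92
ee_pos: [511.6, -151.4, 222.7]
ee_rot: [-179.9, 0.0, 55.7]
force: [-0.7, 0.1, -0.3]
gripper_width: 60.8
gripper_force: 0.0
```

>>> send_rows:
  steps:
    - [[0, 0, 0, 1, 0.33], [0, 0, 0, 1, 0.33], [0, 0, 0, 1, 0.33], [0, 0, 0, 1, 0.33], [0, 0, 0, 1, 0.33]]

```text
time_s: 8.33
ee_pos: [511.7, -151.1, 222.7]
ee_rot: [-180.0, 0.1, 21.4]
force: [-0.0, 0.6, -0.2]
gripper_width: 30.6
gripper_force: 0.0
```

>>> send_rows:
  steps:
    - [[0, 0, 0, 1, 0.33], [0, 0, 0, 1, 0.33], [0, 0, 0, 0.1, 0.33], [0, 0, 0, 0, 0.33]]

```text
time_s: 8.67
ee_pos: [511.8, -151.2, 222.8]
ee_rot: [-180.0, 0.0, 7.4]
force: [1.0, 0.8, 0.0]
gripper_width: 29.8
gripper_force: 0.0
```

```bash
python3 go.py 502 -151 72 0.5;python3 look.py d | grep -v "knob.*4[67]."
python3 - <<'E'
from h import *
f=env.grab_frame("wrist");np.savez("w3.npz",**f);cv2.imwrite("pics/w3.png",f["pixels"][...,::-1])
E
```

```text
t 8.67 p [ 511.8 -151.2  222.8] rot [-1.80e+02  5.00e-02  7.43e+00] F [1.  0.8 0. ] T [-0.02 -0.02  0.02] w 29.8 g 0.0
units x,y,z,yaw [-0.242 -0.036  3.771  1.008]
scene bar 173 [ 502.3 -148.2   94.5] [ 503.2 -149.1] [11.6 76.1] 88.3
scene bar 189 [510.8  27.2  95.1] [508.   26.7] [ 8.5 76. ] 88.9
side bar 474 [ 499.8 -153.    95.7] [ 500.5 -151.8] [13.5 73.9] 86.9
side knob 98 [501.4 -65.8 119.9] [501.6 -64.5] [13.9 18.8] 21.7
```

View pics/w3.png

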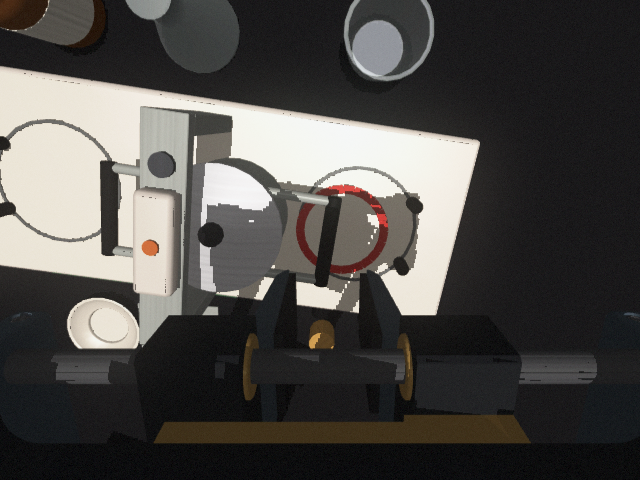

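Wrist view: the front bar runs from (334,197) to (322,285), with pegs at (414,205) and (402,266) and the knob at (210,235). I'll measure these precisely before going down.

```bash
cat > wr.py <<'E'
import sys
from h import *
f=np.load(sys.argv[1]);P=pts(f);px=f["pixels"]
near=(abs(P[...,0]-506)<85)&(abs(P[...,1]+40)<285);dark=px.max(-1)<70
for nm,lo,hi in(("bar",86,102),("knob",114,128),("peg",45,60)):
    N,L,S,C=cv2.connectedComponentsWithStats((dark&near&(P[...,2]>lo)&(P[...,2]<hi)).astype(np.uint8))
    for i in range(1,N):
        if S[i,4]>40:
            w=P[L==i];r=cv2.minAreaRect(w[:,:2].astype(np.float32));print(nm,S[i,:5],np.round(r[0],1),np.round(r[1],1),round(r[2],1),w[:,2].max().round(1))
E
python3 wr.py w3.npz
```

```text
bar [210 115   7  19 109] [583.  -56.8] [ 1. 13.] 88.9 101.6
bar [ 100  161   18   95 1470] [507.4  22.8] [12.  76.1] 88.7 99.3
bar [ 313  196   29   91 1301] [ 502.7 -152.4] [12.  75.7] 88.4 99.7
bar [187 294  20  21 211] [435.9 -49.2] [20.  10.5] 52.2 101.9
knob [199 114   7  21 121] [583.1 -56.8] [ 1.2 13.3] 88.7 127.8
knob [198 222  26  25 487] [505.3 -65. ] [16.9 16.8] 44.3 123.3
peg [224 117   6  15  52] [582.8 -56.9] [ 0.6 11.6] 88.7 60.0
peg [408 198  15  16 177] [ 534.3 -227.7] [11.1 11.2] 50.1 59.6
peg [  0 203   9  14  87] [482.  142.5] [10.8  4.9] 18.9 54.0
peg [395 259  14  16 168] [ 474.7 -226.8] [10.7 11.2] 79.1 59.6
```

>>> send_rows:
  steps:
    - [[-0.23, 0, 0, 1, 0.33], [0, 0, 0.5, 0.3, 0.33], [0, 0, 1, 0, 0.33], [0, 0, 0.9, 0, 0.33], [0, 0, 0, 0, 0.33]]

```text
time_s: 9.23
ee_pos: [497.9, -150.8, 121.1]
ee_rot: [-179.8, 0.8, -1.6]
force: [-0.7, 0.2, -0.7]
gripper_width: 30.0
gripper_force: 0.0
```

>>> send_rows:
  steps:
    - [[0, 0, 0, 0, 0.33], [0, 0, 0, 0, 0.33]]

```text
time_s: 9.4
ee_pos: [504.3, -152.8, 128.9]
ee_rot: [179.9, -0.2, -1.6]
force: [0.6, 0.9, 0.8]
gripper_width: 30.3
gripper_force: 0.0
```

```bash
python3 go.py 502.7 -152.4 76 -1.5
python3 - <<'E'
from h import *
f=env.grab_frame("wrist");np.savez("w4.npz",**f);cv2.imwrite("pics/w4.png",f["pixels"][...,::-1])
E
python3 wr.py w4.npz
```

```text
t 9.4 p [ 504.3 -152.8  128.9] rot [ 1.7995e+02 -1.6000e-01 -1.6200e+00] F [0.6 0.9 0.8] T [ 0.01 -0.03 -0.  ] w 30.3 g 0.0
units x,y,z,yaw [-0.04  -0.008  1.322 -0.017]
bar [125 127  21  27 385] [582.9 -56.6] [ 2.1 13. ] 87.6 102.0
bar [ 297  213   40  128 2669] [ 502.8 -147.6] [23.2 76.1] 86.1 99.9
bar [  0 214  22  46 651] [533.   22.5] [10.1 25.3] 88.3 99.0
bar [236 227  27  58 234] [ 518.  -111.5] [37.3  5.3] 15.6 101.9
knob [ 96 127  23  32 522] [583.  -56.8] [ 2.2 13.1] 89.0 128.0
knob [ 137  279   39   36 1066] [505.3 -64.9] [17.8 17.5] 61.3 123.4
knob [136 400   7  20  69] [438.1 -45.6] [2.4 9.7] 4.6 128.0
peg [162 127  12  22 197] [582.7 -56.7] [ 1.5 12.3] 87.8 60.0
peg [430 196  22  22 350] [ 534.3 -227.9] [11.  11.6] 78.8 59.9
peg [260 229  12  45 174] [ 508.6 -112.9] [31.5  2.7] 4.4 59.9
peg [424 280  21  22 344] [ 474.3 -226.9] [11.4 11.9] 86.6 59.6
```

View pics/w4.png

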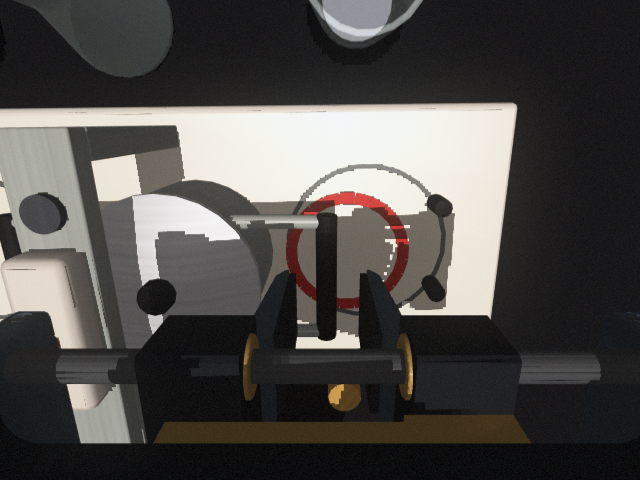

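The bar at column 327 is centred between the fingertips at 290 and 367. Going down to grip.

>>> send_rows:
  steps:
    - [[-0.04, 0, 0.3, 0, 0.33], [0, 0, 0.5, 0, 0.33], [0, 0, 0.5, 0, 0.33], [0, 0, 0, 0, 0.33], [0, 0, 0, 0, 0.33]]

```text
time_s: 9.87
ee_pos: [502.1, -152.5, 76.5]
ee_rot: [180.0, -0.1, -1.6]
force: [0.7, 0.3, 0.2]
gripper_width: 30.0
gripper_force: 0.0
```

>>> send_rows:
  steps:
    - [[0, 0, 0, 0, 0.1], [0, 0, 0, 0, 0.1], [0, 0, 0, 0, 0.1], [0, 0, 0, 0, 0.1]]
  squeeze: 8

```text
time_s: 10.2
ee_pos: [502.3, -152.4, 76.5]
ee_rot: [180.0, -0.2, -1.7]
force: [0.0, -0.1, 4.7]
gripper_width: 12.1
gripper_force: 8.0
```

```bash
python3 go.py 502.7 -262 77 -0.9
```

```text
t 10.2 p [ 502.3 -152.4   76.5] rot [ 1.7998e+02 -1.6000e-01 -1.6700e+00] F [ 0.  -0.1  4.7] T [ 0.18  0.01 -0.07] w 12.1 g 8.0
units x,y,z,yaw [ 0.09   2.739 -0.012 -0.111]
```

>>> send_rows:
  steps:
    - [[0.01, 0.1, 0, -0.05, 0.1], [0.01, 0.2, 0, -0.06, 0.1], [0.01, 0.2, 0, 0, 0.1], [0.01, 0.2, 0, 0, 0.1], [0.01, 0.2, 0, 0, 0.1]]

```text
time_s: 10.62
ee_pos: [502.3, -188.6, 75.0]
ee_rot: [-179.9, 0.1, -0.9]
force: [0.3, 4.1, 1.4]
gripper_width: 11.9
gripper_force: 8.0
```

>>> send_rows:
  steps:
    - [[0.01, 0.2, 0, 0, 0.1], [0.01, 0.2, 0, 0, 0.1], [0.01, 0.2, 0, 0, 0.1], [0.01, 0.2, 0, 0, 0.1], [0.01, 0.2, 0, 0, 0.1]]

```text
time_s: 11.03
ee_pos: [503.9, -229.2, 75.0]
ee_rot: [-180.0, 0.0, -0.9]
force: [-0.4, 4.8, 2.2]
gripper_width: 11.8
gripper_force: 8.0
```

>>> send_rows:
  steps:
    - [[0.01, 0.2, 0, 0, 0.1], [0, 0.2, 0, 0, 0.1], [0, 0.2, 0, 0, 0.1], [0, 0.14, 0, 0, 0.1], [0, 0, 0, 0, 0.1]]

```text
time_s: 11.45
ee_pos: [504.1, -259.7, 75.4]
ee_rot: [179.9, -0.0, -0.9]
force: [-0.4, 1.2, 4.2]
gripper_width: 11.6
gripper_force: 8.0
```

>>> send_rows:
  steps:
    - [[0, 0, 0, 0, 0.1], [0, 0, 0, 0, 0.1]]

```text
time_s: 11.62
ee_pos: [504.2, -259.1, 75.9]
ee_rot: [179.9, -0.1, -0.8]
force: [-1.4, 0.3, 5.1]
gripper_width: 11.8
gripper_force: 8.0
```

```bash
python3 go.py 503.8 -268 77 -0.9; python3 look.py e
python3 - <<'E'
from h import *
f=env.grab_frame("wrist");np.savez("w5.npz",**f)
E
python3 wr.py w5.npz
```

```text
t 11.62 p [ 504.2 -259.1   75.9] rot [ 1.7985e+02 -6.0000e-02 -8.5000e-01] F [-1.4  0.3  5.1] T [-0.1   0.25  0.03] w 11.8 g 8.0
units x,y,z,yaw [-0.008  0.223 -0.027  0.007]
scene bar 236 [ 514.3 -252.2   93.6] [ 506.6 -253.4] [31.5 73.3] 69.7
scene knob 196 [ 514.  -251.   120.7] [ 516.8 -252.3] [24.5 44.9] 34.4
scene knob 75 [ 507.7 -168.5  120.2] [ 507.1 -169.3] [15.8 15.7] 82.9
bar [188 232  13  18  72] [ 542.5 -204.6] [8. 1.] 49.5 97.2
bar [ 288  235   79  113 3743] [ 516.3 -261.1] [52.9 30.7] 17.4 102.0
bar [201 251  45  64 539] [ 522.9 -217.3] [37.2  5.6] 20.5 101.8
bar [317 384  23  13 259] [ 470.2 -259. ] [ 7.9 10.6] 5.8 98.0
knob [279 305  34  43 533] [ 517.5 -250.8] [18.7  8.9] 40.3 127.9
knob [343 304  34  44 546] [ 517.2 -267.9] [ 9.1 18.8] 49.5 128.0
knob [ 74 328  55  20 732] [ 511.2 -174.1] [16.6  7.1] 74.5 124.7
peg [255 218  26  20 403] [ 536.2 -228.9] [11.6  8. ] 81.1 59.7
peg [245 257  14  50 262] [ 507.  -219.3] [31.3  3.1] 2.4 60.0
```

>>> send_rows:
  steps:
    - [[0, 0, -0.03, 0, 0.1], [0, 0.05, 0, 0, 0.1], [0, 0.05, 0, 0, 0.1], [0, 0.03, 0, 0, 0.1], [0, 0, 0, 0, 0.1]]
  squeeze: 5

```text
time_s: 12.18
ee_pos: [503.7, -262.9, 76.0]
ee_rot: [-180.0, 0.0, -0.9]
force: [0.5, 4.2, 1.1]
gripper_width: 11.6
gripper_force: 5.0
```

>>> send_rows:
  steps:
    - [[0, 0.02, 0, 0, 0.1], [0, 0.02, 0, 0, 0.1]]

```text
time_s: 12.35
ee_pos: [503.7, -264.5, 76.1]
ee_rot: [-180.0, 0.0, -0.9]
force: [-0.0, 3.9, -0.3]
gripper_width: 12.0
gripper_force: 5.0
```

>>> send_rows:
  steps:
    - [[0, 0.02, 0, 0, 0.1], [0, 0, 0, 0, 0.1]]

```text
time_s: 12.52
ee_pos: [503.8, -265.7, 76.3]
ee_rot: [180.0, 0.0, -0.9]
force: [-0.6, 4.5, 0.6]
gripper_width: 12.0
gripper_force: 5.0
```

>>> send_rows:
  steps:
    - [[0, 0.02, 0, 0, 0.1], [0, 0, 0, 0, 0.1]]

```text
time_s: 12.68
ee_pos: [503.8, -266.5, 76.4]
ee_rot: [180.0, 0.0, -0.9]
force: [0.0, 4.2, 0.5]
gripper_width: 11.9
gripper_force: 5.0
```

>>> send_rows:
  steps:
    - [[0, 0.02, 0, 0, 0.1], [0, 0, 0, 0, 0.1]]

```text
time_s: 12.85
ee_pos: [503.8, -267.3, 76.3]
ee_rot: [180.0, 0.0, -0.9]
force: [-0.4, 4.6, -0.0]
gripper_width: 11.7
gripper_force: 5.0
```

>>> send_rows:
  steps:
    - [[0, 0.02, 0, 0, 0.1], [0, 0, 0, 0, 0.1]]

```text
time_s: 13.02
ee_pos: [503.8, -268.1, 76.3]
ee_rot: [180.0, 0.0, -0.9]
force: [-0.6, 3.5, 0.7]
gripper_width: 11.6
gripper_force: 5.0
```

>>> send_rows:
  steps:
    - [[0, 0.02, 0, 0, 0.1], [0, 0, 0, 0, 0.1]]

```text
time_s: 13.18
ee_pos: [503.8, -268.9, 76.4]
ee_rot: [180.0, -0.0, -0.9]
force: [-0.9, 3.6, 0.5]
gripper_width: 12.1
gripper_force: 5.0
```

>>> send_rows:
  steps:
    - [[0, 0.02, 0, 0, 0.1], [0, 0, 0, 0, 0.1]]

```text
time_s: 13.35
ee_pos: [503.8, -269.3, 76.3]
ee_rot: [-180.0, 0.0, -0.9]
force: [1.0, 4.2, 0.9]
gripper_width: 12.0
gripper_force: 5.0
```

```bash
python3 go.py; python3 look.py f
```

```text
t 13.35 p [ 503.8 -269.3   76.3] rot [-179.97    0.     -0.91] F [1.  4.2 0.9] T [ 0.88 -0.05  0.03] w 12.0 g 5.0
scene bar 239 [ 514.5 -262.1   94. ] [ 506.4 -262.9] [33.8 71.9] 67.3
scene knob 194 [ 513.8 -261.1  120.7] [ 508.6 -267.5] [39.4 28.2] 89.4
scene knob 71 [ 507.  -178.3  119.7] [ 506.7 -178.7] [17.2 15.5] 20.6
side bar 27 [ 466.8 -267.9   95.9] [ 467.2 -266.3] [12.4  4.3] 56.7
```

>>> send_rows:
  steps:
    - [[0, 0.015, 0, 0, 0.1], [0, 0, 0, 0, 0.1]]

```text
time_s: 13.62
ee_pos: [503.7, -269.5, 76.1]
ee_rot: [-179.9, 0.0, -0.9]
force: [0.8, 7.2, -0.4]
gripper_width: 11.9
gripper_force: 5.0
```

>>> send_rows:
  steps:
    - [[0, 0.015, 0, 0, 0.1], [0, 0, 0, 0, 0.1]]

```text
time_s: 13.78
ee_pos: [503.7, -269.6, 76.0]
ee_rot: [-179.9, 0.0, -0.9]
force: [0.5, 7.1, 0.4]
gripper_width: 12.1
gripper_force: 5.0
```

>>> send_rows:
  steps:
    - [[0, 0.015, 0, 0, 0.1], [0, 0, 0, 0, 0.1]]

```text
time_s: 13.95
ee_pos: [503.7, -269.8, 75.9]
ee_rot: [-179.8, 0.0, -0.9]
force: [0.9, 8.1, -1.3]
gripper_width: 12.0
gripper_force: 5.0
```

>>> send_rows:
  steps:
    - [[0, 0.02, 0, 0, 0.1], [0, 0.01, 0, 0, 0.1], [0, 0, 0, 0, 0.1]]

```text
time_s: 14.2
ee_pos: [503.6, -270.4, 75.8]
ee_rot: [-179.8, 0.0, -1.0]
force: [1.5, 9.6, -0.7]
gripper_width: 12.6
gripper_force: 5.0
```

>>> send_rows:
  steps:
    - [[0, 0, 0, 0, 0.25], [0, 0, 0, 0, 0.32], [0, 0, 0, 0, 0.32], [0, -0.05, 0, 0, 0.32], [0, 0, 0, 0, 0.32]]

```text
time_s: 14.62
ee_pos: [503.9, -271.1, 76.5]
ee_rot: [179.9, -0.0, -0.9]
force: [0.7, -0.0, -0.0]
gripper_width: 28.7
gripper_force: 0.0
```

```bash
python3 go.py
```

```text
t 14.62 p [ 503.9 -271.1   76.5] rot [ 1.7994e+02 -3.0000e-02 -9.0000e-01] F [ 0.7 -0.  -0. ] T [0.03 0.03 0.  ] w 28.7 g 0.0
```

>>> send_rows:
  steps:
    - [[0, 0, -0.2, 0, 0.32], [0, 0, -0.5, 0, 0.32], [0, 0, -0.9, 0, 0.32], [0, 0, -1, 0, 0.32], [0, 0, -0.8, 0, 0.32]]

```text
time_s: 15.03
ee_pos: [504.1, -271.1, 215.6]
ee_rot: [179.9, -0.1, -0.9]
force: [1.0, 0.4, 0.7]
gripper_width: 29.4
gripper_force: 0.0
```

>>> send_rows:
  steps:
    - [[0, -0.7, -0.4, 0, 0.32], [0, -0.7, -0.4, 0, 0.32], [0, 0, 0, 0, 0.32], [0, 0, 0, 0, 0.32]]

```text
time_s: 15.37
ee_pos: [505.1, -214.2, 246.2]
ee_rot: [179.9, -0.2, -0.8]
force: [0.1, 0.1, 0.5]
gripper_width: 29.2
gripper_force: 0.0
```

```bash
python3 go.py; python3 look.py g
python3 - <<'E'
from h import *
f=env.grab_frame("wrist");np.savez("w6.npz",**f);cv2.imwrite("pics/w6.png",f["pixels"][...,::-1])
E
python3 wr.py w6.npz
```

```text
t 15.37 p [ 505.1 -214.2  246.2] rot [179.88  -0.18  -0.79] F [0.1 0.1 0.5] T [0.02 0.02 0.06] w 29.2 g 0.0
scene bar 240 [ 504.4 -265.2   93.9] [ 504.1 -266.7] [13.7 77.2] 87.2
scene knob 85 [ 507.  -177.1  119. ] [ 505.7 -178.2] [18.1 16.6] 25.6
side bar 246 [495.6 -94.6  95. ] [501.2 -92.7] [10.9 68.6] 89.3
side bar 628 [ 501.3 -269.2   95.9] [ 501.9 -267. ] [13.7 74.6] 89.5
side knob 163 [ 502.9 -181.5  120.6] [ 503.3 -180.1] [17.  16.6] 41.7
bar [122 125  12  17 152] [582.7 -56.7] [ 1.8 12.4] 87.9 102.0
bar [ 174  181   23   87 1123] [506.7 -93.8] [11.4 75.4] 89.5 99.4
bar [ 380  180   19   88 1167] [ 503.7 -269.1] [12.7 76.3] 88.1 99.6
bar [148 296  10  19 109] [431.4 -54.2] [ 1.7 12.4] 89.7 102.0
knob [103 125  13  19 183] [582.8 -56.9] [ 1.8 12.7] 89.6 128.0
knob [273 221  23  23 407] [ 505.4 -181.4] [17.1 16.8] 42.4 123.8
knob [134 310  11  20 118] [431.3 -54.1] [12.4  1.6] 1.8 128.0
peg [146 125   9  12  59] [583.6 -56.9] [1.2 9.8] 87.9 60.0
peg [167 278   7  17  73] [431.7 -54.3] [ 1.7 12.3] 87.9 59.8
```

View pics/w6.png

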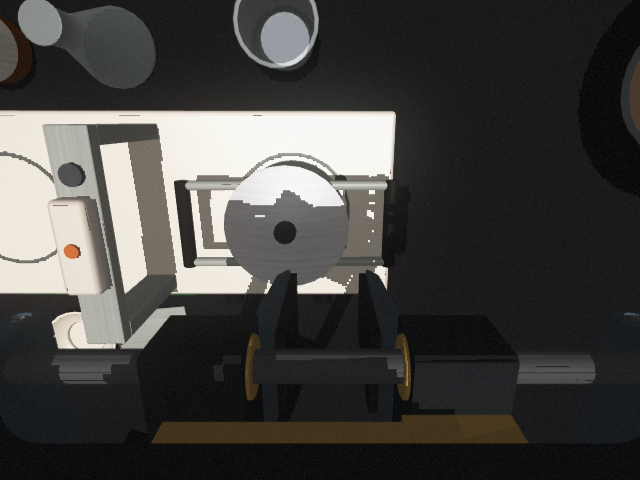

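View pics/side_g.png

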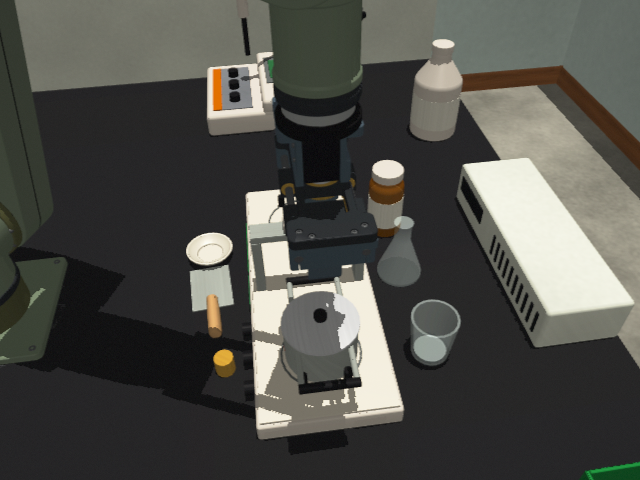

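The wrist view shows the knob at (284,232) and the bars at columns 184 and 388. That puts the pot at (505.4, -181.4), about 1 mm from my estimate of home and in line across the plate. The side view shows the pot flat, the bystanders in place and the gripper clear.

```bash
python3 -c "
from h import *
print(env.job_done())"
```

```text
the job is handed in; nothing more can be done
None
```

I slid the pot flat under the bridge to the red-ring end and pulled it gently against the stop pegs (about 10 N on the tool). I then released it about 1 mm from the estimated home place and handed the job in; no verdict came back.

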